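# Swap the jar at the back of the rack

### The job

The sugar bowl is wanted, but it stands at the back of the open wooden rack behind the teal mug and the brown jug. First stand the mug and the jug clear on the flat wooden board at the side; only then bring the sugar bowl out to the middle of the round cork mat on the worktop, and put the coffee jar in its place, in the middle of the small cork pad at the back of the rack. Last, put the mug and the jug back in the rack, each where it stood and turned as it was; set everything down upright, never drop or tip it, and leave the glass and the teaspoon alone.

Things in the scene. Friction and masses are not known exactly. Their poses are not given: they have to be found in the camera images.
- mug: Loose hollow teal mug, 73 mm high, 0.18 to 0.35 kg. Origin: underside, middle of the whole 68 x 99 mm outline, handle included; z up. Round body, 68 mm diameter, centred at y = +15 mm; handle, 14 mm wide, out along -y to y = -50 mm. Starts in the rack's front row, left or right, its axes within 0.25 rad of the rack's. Good grip: across the body along its x, 45 mm above the underside.
- jug: Loose brown jug, 93 mm high, 0.23 to 0.45 kg. Origin: underside, middle of its 62 x 90 mm outline, handle included; z up. Body centred at y = +14 mm, handle out along -y to -45 mm. Solid: mouth and handle take no finger. 62 mm wide 30 mm up, 57 at 50 mm, 48 at the rim. Starts beside the mug, axes within 0.25 rad of the rack's. Good grip: across the body along its x, 50 mm up.
- sugar_bowl: Loose round silvery-beige sugar bowl, lid fixed on (the knob gives no hold), 68 mm diameter at its waist 37 mm above the underside, 70 mm high, 0.2 to 0.4 kg, foot 38 mm diameter. Origin: centre of its underside, z up. Starts on the cork pad at the back of the rack. Grip the waist, fingers left and right of it (along the rack's y).
- coffee_jar: Loose round glass jar of coffee with a wooden lid (fixed on), 66 mm diameter, 106 mm high, lid from 85 mm up, 0.24 to 0.46 kg. Origin: centre of its underside, z up. Starts on the bare worktop about 110 mm nearer the robot than the round cork mat. Grip it round the lid or the upper wall.
- rack: Fixed low rack of light wood, 200 mm deep (x), 248 mm wide (y), open at the front (-x) and above. Origin: centre of its underside; +x points to its back. Floor 8 mm thick; walls left, right and back 8 mm thick, up to 48 mm over the worktop. Front row: about x = -49 mm, y = +58 and -58 mm (mug and jug); back row: the cork pad at x = +48 mm, y = 0.
- pad: Fixed round cork pad, 90 mm diameter, 4 mm thick, lying on the rack's floor in the middle of its back row. Origin: centre of its underside (8 mm above the worktop; its top is 12 mm above the worktop). Place for the coffee jar.
- board: Fixed flat board of brown wood, 260 mm (x) by 140 mm (y), 14 mm thick, on the worktop to the left or right of the rack. Origin: centre of its underside. Side area for the mug and the jug, side by side along its length (for example at x = +65 and -65 mm).
- mat: Fixed round cork mat, 110 mm diameter, 5 mm thick, on the worktop on the other side of the rack from the board. Origin: centre of its underside. Place for the sugar bowl.
- amber_glass: Bystander: upside-down amber drinking glass, 52 mm diameter, 84 mm high, on the worktop at the far left. Origin: centre of its underside. Leave it alone.
- tea_spoon: Bystander: steel teaspoon, 130 mm long, 11 mm high, lying on the worktop beyond the rack, to the left. Origin: centre of its underside; its length is along x. Leave it alone.
Things that resemble listed ones, but are neither listed nor needed, are in the scene too. Leave any yellow look-alike of the coffee_jar alone. Leave any yellow look-alike of the jug alone.

How it is judged:
By the outcome, as a careful person would: the job done as asked, in the order asked, and still so for the second after the job is handed in, with the robot touching nothing.
It also fails if it takes over 141 s, if anything falls off the work surface, if the arm or the gripper's body presses on something with over 40 N, if the wrist force passes 120 N, or if a joint passes its speed limit or range.

### The arm

A 6-joint arm with a two-finger parallel gripper is mounted at the origin on a cart in front of the work surface, level with it; the furniture and walls round the work are solid. World frame = base frame: x ahead of the robot, y to its left, z up, the work surface at z = 0. Lengths are in mm, angles in rad, forces in N, time in s.
With the tool pointing down it reaches from about 375 to 975 mm from the base axis. Payload 3.8 kg.
Tool frame: the origin (TCP) lies at the very end of the fingers, on their centre line; the grasp point (between the pads) lies 19 mm behind it; z points along the fingers, y is the line along which they close (so a half turn about z gives the same grasp; the last joint's range is limited). The gripper opens to 85 mm and grips with 20 to 120 N. Pads are 22 mm wide; open, the fingers measure 114 mm over their backs; the gripper's body (76 mm by 85 mm) begins 54 mm behind the grasp point. The pads swing forward as they close: fully open they stand 13 mm farther back than shut.
Start: joints at [-1.319, 0.264, 1.604, -0, 1.274, -0.037], TCP at [192.236, -647.042, 231.28] pointing down, gripper open.
Joint ranges: [-2.63, 2.63], [-0.94, 2.18], [0.31, 2.57], [-1.31, 4.45], [0, 2.66], [-2.55, 2.55]. Speed limits (rad/s): [2.57, 2.57, 3.14, 3.14, 3.14, 3.14].

### API

Orientations are given as a unit quaternion [x, y, z, w].
In Python, from station import bot, vision gives the robot as it stands. The module is installed in compiled form; this text tells all that it offers.
- The arm moves only by the tool apply_moves, never from a script. Its argument "commands" is one flat list of numbers, 6 for each row, row after row: the shift along the world's x, y, z in mm, then the turn, a rotation vector about the world's x, y, z in degrees. In form: [dx, dy, dz, ax, ay, az, dx, dy, dz, ax, ay, az, ...]. A call has 1 to 5 rows; each row is the pose to reach, as a shift and turn from the pose commanded when the call began; what a row does not reach only later rows make up. A row lasts 1/12 s, in which the tool goes at most 41.7 mm and 7.16 degrees, less where a joint would pass 70% of its speed; a pose out of reach is approached as far as the arm can. A call with a gripper value outside its range is refused whole. "grip" is the closure, from -1 (fully open) to 1 (shut), so that 0 is half open, set as the call begins (left out, the last holds). The fingers move at their own pace and stop on an object; "squeeze" is the grip in N (left out, the last holds). Time passes only in rows, so rows that repeat a pose let the fingers close. It gives the time, the measured TCP pose, the force, the opening and the grip force at its end, in the units of the state.
- bot.read_state(): the state, without advancing time (a new reading comes with each control period).
- vision.snapshot(name): name is "scene" or "top" or "wrist"; returns the picture (384x512x3 uint8, red, green, blue); there is no depth.
- vision.camera_params(name): a dict with "camera_matrix" (3x3 intrinsics, pixels), "extrinsics" (4x4, takes a point from camera to world coordinates). Camera axes: x right, y up, looking along -z (the intrinsics and any distortion apply to the point x, -y, -z); pixel columns grow to the right and rows downward; lengths in mm; the calibration is good to about 2 mm. The wrist camera is an equidistant fisheye: a pixel r from the principal point sees the ray r / f radians off the axis. A picture is of the moment at which its call begins: read the wrist's pose just before it. camera_params takes no time and is no camera call; for the wrist camera it gives the pose at the moment of the call.
- bot.sign_off(): hands the job in; it is judged then, once.
The state is a dict: "clock": time; "joints": joint angles; "joint_vel": joint speeds; "effort": joint torques, N m; "position": TCP position; "ee_rot": TCP orientation; "ft_force": force on the tool from outside, world axes, zero at the start; "wrist_torque": the same for the moment, N m; "gripper_width": finger opening in mm; "grip_force": force on a finger pad.
Only numpy, scipy, OpenCV 4.12 (cv2) and the standard library are available. Lean on these libraries where they do the work, as an engineer would, in place of code of your own. Each camera call takes 0.05 s, during which the arm holds its last target. There are 200 camera calls.

## Working session

There is one attempt and no reset: what is moved stays moved. The work goes in short steps, Python scripts to look and compute and a tool call to move; the robot and the scene stay as the last step left them, time stands still between calls to the robot, and variables do not carry over. Pictures are saved under pics/ and viewed, at most 14 in all, crops included, and the job is handed in when it is done.

Besides the shell and the picture viewer there is one more tool, called after "Call:" as a command line: name --argument value ..., lists and objects as JSON in quotes. apply_moves: Moves the arm, as the interface text tells. Its arguments: {"type":"object","properties":{"commands":{"type":"array"},"grip":{"type":"number"},"squeeze":{"type":"number"}},"required":["commands"]}

```bash
mkdir -p pics
python3 - <<'E'
from station import bot, vision
import cv2,numpy as np
for n in ("scene","top"):
    cv2.imwrite(f"pics/{n}0.png",vision.snapshot(n)[:,:,::-1])
    p=vision.camera_params(n);print(n,{k:np.round(v,3).tolist() if not isinstance(v,str) else v for k,v in p.items()})
s=bot.read_state();print(s)
E
```

```text
scene {'camera_matrix': [[381.798, 0.0, 259.302], [0.0, 381.798, 184.82], [0.0, 0.0, 1.0]], 'extrinsics': [[-0.768, 0.352, -0.535, -105.091], [-0.64, -0.406, 0.652, 884.596], [0.012, 0.844, 0.537, 697.165], [0.0, 0.0, 0.0, 1.0]]}
top {'camera_matrix': [[353.923, 0.0, 263.082], [0.0, 353.923, 188.406], [0.0, 0.0, 1.0]], 'extrinsics': [[-0.002, 0.996, -0.093, 439.142], [-1.0, -0.004, -0.019, 104.208], [-0.02, 0.093, 0.996, 1093.431], [0.0, 0.0, 0.0, 1.0]]}
{'clock': 0.1, 'joints': array([-1.31890667e+00,  2.64690481e-01,  1.60523636e+00, -2.21380750e-05,
        1.27373985e+00, -3.69087148e-02]), 'joint_vel': array([ 0.00055918, -0.00221909, -0.00293557, -0.00119641,  0.00263848,
       -0.00147994]), 'effort': array([-3.21988409e-05, -5.16706467e+01, -3.68588662e+01, -7.92243600e-05,
        6.18719656e-03, -2.47946048e-05]), 'position': array([ 192.0581335 , -646.39846907,  230.07859612]), 'ee_rot': array([ 9.89591541e-01,  1.43901032e-01, -1.21774909e-04, -1.02989846e-03]), 'ft_force': array([0.00397536, 0.28200231, 0.37952781]), 'wrist_torque': array([-0.06021594,  0.04103342,  0.00773795]), 'grip_force': 0.0, 'gripper_width': 85.56608462315437}
```

View pics/scene0.png

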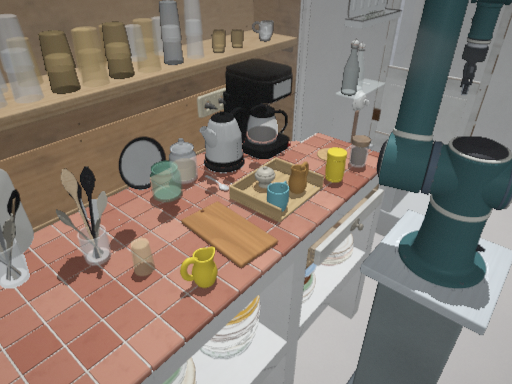

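View pics/top0.png

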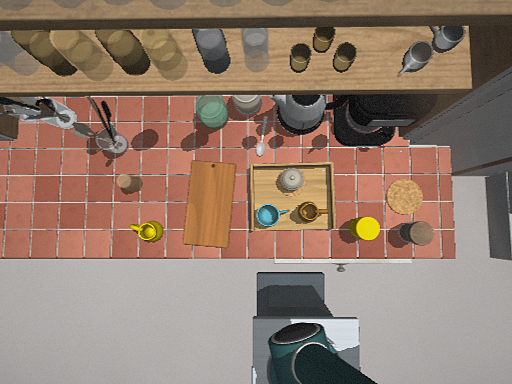

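```bash
cat > h.py <<'E'
from station import bot, vision
import cv2,numpy as np
from scipy.spatial.transform import Rotation as R
def ray(n,uv,p=None):
    p=p or vision.camera_params(n);K=p["camera_matrix"];E=p["extrinsics"]
    uv=np.atleast_2d(np.array(uv,float))
    a=np.c_[(uv-[K[0,2],K[1,2]])/K[0,0],np.ones(len(uv))]
    if n=="wrist":
        r=np.linalg.norm(a[:,:2],axis=1);s=np.sin(r)/np.maximum(r,1e-9)
        a=np.c_[a[:,:2]*s[:,None],np.cos(r)]
    d=a*[1,-1,-1]
    return E[:3,3],d@E[:3,:3].T
def plane(n,uv,z,p=None):
    o,d=ray(n,uv,p);return (o+d*((z-o[2])/d[:,2])[:,None])[:,:2]
def proj(n,P,p=None):
    p=p or vision.camera_params(n);K=p["camera_matrix"];E=p["extrinsics"]
    c=(np.atleast_2d(P)-E[:3,3])@E[:3,:3]*[1,-1,-1]
    if n=="wrist":
        r=np.linalg.norm(c[:,:2],axis=1);th=np.arctan2(r,c[:,2]);q=c[:,:2]/np.maximum(r,1e-9)[:,None]*th[:,None]
    else: q=c[:,:2]/c[:,2:]
    return q*K[0,0]+[K[0,2],K[1,2]]
E
python3 - <<'E'
import cv2
im=cv2.imread("pics/top0.png")
cv2.imwrite("pics/crop0.png",cv2.resize(im[150:260,170:440],None,fx=2.9,fy=2.9,interpolation=cv2.INTER_CUBIC))
from h import *
for n,uv,z in [("mug",(267,215),81),("jug",(310,211),101),("bowl",(291,180),50),("jar",(417,233),100),("mat",(405,197),5),("yjar",(368,228),100)]:
    print(n,plane("top",uv,z).round())
E
```

```text
mug [[457. 113.]]
jug [[468.  -7.]]
bowl [[561.  42.]]
jar [[ 406. -302.]]
mat [[ 512. -309.]]
yjar [[ 420. -167.]]
```

View pics/crop0.png

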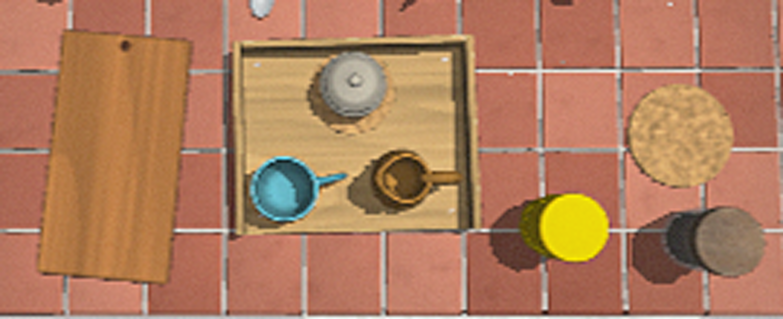

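Run:
```python
from h import *
p=vision.camera_params("wrist");s=bot.read_state()
T=R.from_quat(s["ee_rot"])
print(p["camera_matrix"].round(1).tolist(),T.inv().apply(p["extrinsics"][:3,3]-s["position"]).round(1),(T.inv().as_matrix()@p["extrinsics"][:3,:3]).round(3).tolist())
im=cv2.imread("pics/top0.png");hsv=cv2.cvtColor(im,cv2.COLOR_BGR2HSV)
m=cv2.inRange(hsv,(85,80,60),(110,255,255));m[:150]=0;m[260:]=0
cs,_=cv2.findContours(m,cv2.RETR_EXTERNAL,cv2.CHAIN_APPROX_NONE)
c=max(cs,key=cv2.contourArea);print(cv2.boundingRect(c))
P=plane("top",c[:,0],81)
print("mug bb",P.min(0).round(),P.max(0).round())
# wood tray / board corners
for px in [(192.0,161.0),(236,164),(183.5,244),(228,248)]: print("board",plane("top",px,14).round())
for px in [(251.5,164.5),(333.5,162.3),(336,230),(250,231)]: print("rack",plane("top",px,48).round())
```

```text
[[297.3, 0.0, 255.4], [0.0, 297.3, 191.7], [0.0, 0.0, 1.0]] [  75.2    0.9 -142.2] [[0.0, 0.955, 0.296], [1.0, -0.0, 0.0], [0.0, 0.296, -0.955]]
(257, 204, 32, 22)
mug bb [429.  53.] [489. 141.]
board [[626. 345.]]
board [[616. 209.]]
board [[371. 367.]]
board [[359. 232.]]
rack [[608. 159.]]
rack [[614. -85.]]
rack [[414. -88.]]
rack [[411. 163.]]
```

Call:
apply_moves --commands '[40, 38, 10, 0, 0, 6, 60, 76, 20, 0, 0, 12, 75, 114, 30, 0, 0, 18, 90, 152, 40, 0, 0, 24, 105, 190, 50, 0, 0, 30]' --grip -1

```text
clock: 0.52
position: [291.4, -470.5, 276.7]
ee_rot: [0.918, 0.397, 0.0, -0.001]
ft_force: [0.3, 0.2, 0.2]
gripper_width: 85.3
grip_force: 0.0
```

Call:
apply_moves --commands '[30, 38, 10, 0, 0, 6, 50, 76, 20, 0, 0, 12, 70, 114, 30, 0, 0, 18, 80, 152, 40, 0, 0, 24, 90, 190, 50, 0, 0, 30]'

```text
clock: 0.93
position: [378.8, -289.9, 324.6]
ee_rot: [0.783, 0.621, 0.0, -0.0]
ft_force: [0.4, -0.5, -0.5]
gripper_width: 85.0
grip_force: 0.0
```

Call:
apply_moves --commands '[14, 38, 0, 0, 0, 3, 26, 76, 0, 0, 0, 6, 36, 114, 0, 0, 0, 9, 46, 152, 0, 0, 0, 12, 56, 190, 0, 0, 0, 14]'

```text
clock: 1.35
position: [434.2, -100.0, 324.5]
ee_rot: [0.703, 0.711, -0.0, -0.0]
ft_force: [1.5, 0.6, -0.3]
gripper_width: 85.3
grip_force: 0.0
```

Call:
apply_moves --commands '[10, 38, 0, 0, 0, 0, 20, 76, 0, 0, 0, 0, 30, 114, 0, 0, 0, 0, 38, 150, 0, 0, 0, 0, 46, 172, 0, 0, 0, 0]'

```text
clock: 1.77
position: [480.1, 73.4, 324.3]
ee_rot: [0.703, 0.711, 0.0, -0.001]
ft_force: [0.8, 0.1, -0.0]
gripper_width: 85.3
grip_force: 0.0
```

Call:
apply_moves --commands '[0, 0, 0, 0, 0, 0, 0, 0, 0, 0, 0, 0, 0, 0, 0, 0, 0, 0]'

```text
clock: 2.02
position: [480.0, 69.7, 324.3]
ee_rot: [0.704, 0.711, -0.001, -0.0]
ft_force: [-0.3, -0.6, -0.3]
gripper_width: 85.2
grip_force: 0.0
```

Run:
```python
from h import *
import pickle
s=bot.read_state();p=vision.camera_params("wrist");im=vision.snapshot("wrist")
cv2.imwrite("pics/w1.png",im[:,:,::-1]);pickle.dump(p,open("w1.pkl","wb"))
print(s["position"],R.from_quat(s["ee_rot"]).as_matrix()[:,1])
```

```text
[480.04456396  69.7050014  324.26141034] [ 0.99994935  0.01000402 -0.00110657]
```

View pics/w1.png

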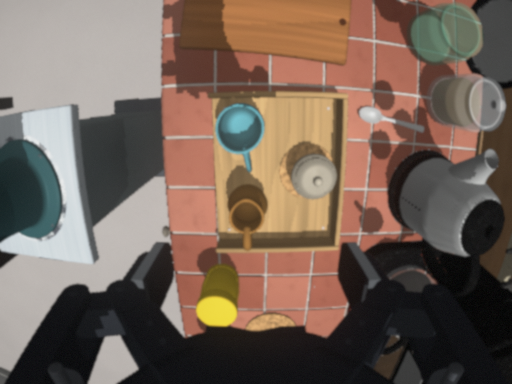

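Run:
```python
import cv2
im=cv2.imread("pics/w1.png")
c=cv2.resize(im[84:254,170:370],None,fx=3.5,fy=3.5,interpolation=cv2.INTER_CUBIC)
cv2.imwrite("pics/crop1.png",c)
```

```text
(no output)
```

View pics/crop1.png

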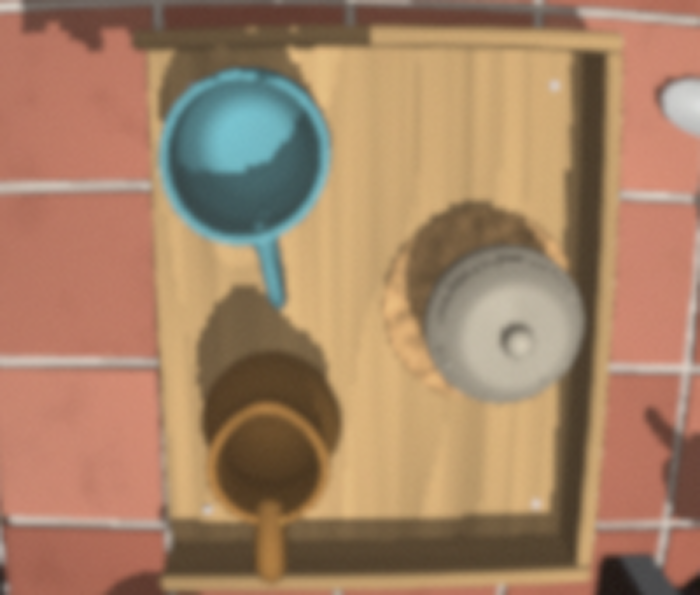

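```bash
cat > m.py <<'E'
from h import *
import pickle
p=pickle.load(open("w1.pkl","rb"))
W=lambda c,z: plane("wrist",np.atleast_2d(c)/3.5+[170,84],z,p).round(1).tolist()
T=lambda c,z: plane("top",np.atleast_2d(c)/2.9+[170,150],z).round(1).tolist()
print("cam",p["extrinsics"][:3,3])
print("rackW",W([(622,38),(592,578),(162,585),(140,37)],48))
print("rackT",T([(234,42),(474,36),(482,228),(232,235)],48))
print("mug W",W([(245,156)],81),"T",T([(284,189)],81),"handle",W([(278,305)],65),T([(345,177)],65))
print("jug W",W([(270,463)],101),"T",T([(404,177)],101),"handle",W([(270,578)],85),T([(460,178)],85))
print("bowl knob W",W([(518,340)],81),"T",T([(354,79)],81), "waist",W([(505,325)],49),T([(351,85)],49))
print("mat T",T([(681,135)],5),"jar lid T",T([(728,241)],106),"board",T([(64,30),(192,41),(38,270),(168,284)],14))
E
python3 m.py
```

```text
cam [479.45074632 144.35634584 466.3566003 ]
rackW [[610.3, 160.8], [618.0, -82.0], [418.5, -85.7], [415.4, 155.8]]
rackT [[608.5, 161.4], [613.4, -85.1], [417.6, -89.1], [411.0, 163.2]]
mug W [[459.3, 110.2]] T [[456.7, 110.2]] handle [[471.5, 49.8]] [[468.8, 49.3]]
jug W [[469.5, -3.0]] T [[467.6, -5.5]] handle [[469.0, -60.9]] [[467.0, -61.9]]
bowl knob W [[565.2, 41.0]] T [[565.4, 40.4]] waist [[566.3, 38.8]] [[563.2, 41.5]]
mat T [[513.9, -308.2]] jar lid T [[406.2, -310.2]] board [[627.9, 345.1], [615.3, 208.0], [374.0, 368.2], [359.4, 231.8]]
```

Call:
apply_moves --commands '[-12, 20, -35, 0, 0, 5, -22, 40, -70, 0, 0, 10.6, -22, 40, -105, 0, 0, 10.6, -22, 40, -140, 0, 0, 10.6, -22, 40, -175, 0, 0, 10.6]'

```text
clock: 2.48
position: [458.2, 109.0, 148.7]
ee_rot: [0.636, 0.772, 0.0, 0.001]
ft_force: [0.1, -0.7, -1.3]
gripper_width: 85.4
grip_force: 0.0
```

Call:
apply_moves --commands '[0, 0, -20, 0, 0, 0, 0, 0, -20, 0, 0, 0, 0, 0, -20, 0, 0, 0, 0, 0, -20, 0, 0, 0]'

```text
clock: 2.82
position: [459.8, 109.5, 131.4]
ee_rot: [0.636, 0.772, 0.001, 0.001]
ft_force: [-0.0, -0.6, 0.7]
gripper_width: 85.5
grip_force: 0.0
```

Run:
```python
from h import *
s=bot.read_state();p=vision.camera_params("wrist");im=vision.snapshot("wrist")
cv2.imwrite("pics/w2.png",im[:,:,::-1])
y=R.from_quat(s["ee_rot"]).as_matrix()[:,1];print(s["position"],np.degrees(np.arctan2(y[1],y[0])))
```

```text
[459.7899414  109.48691566 131.43770223] 11.06393995933068
```

View pics/w2.png

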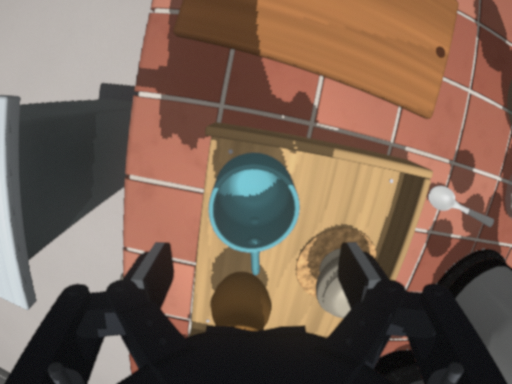

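Call:
apply_moves --commands '[0, 0, -30, 0, 0, 0, 0, 0, -60, 0, 0, 0, 0, 0, -90, 0, 0, 0, 0, 0, -100, 0, 0, 0, 0, 0, -100, 0, 0, 0]'

```text
clock: 3.28
position: [457.3, 109.7, 28.7]
ee_rot: [0.635, 0.772, -0.001, -0.001]
ft_force: [-1.0, 0.0, 0.3]
gripper_width: 85.1
grip_force: 0.0
```

Call:
apply_moves --commands '[0, 0, 0, 0, 0, 0, 0, 0, 0, 0, 0, 0, 0, 0, 0, 0, 0, 0, 0, 0, 0, 0, 0, 0, 0, 0, 0, 0, 0, 0]' --grip 1 --squeeze 40

```text
clock: 3.7
position: [460.5, 110.4, 32.5]
ee_rot: [0.635, 0.772, 0.002, 0.001]
ft_force: [-2.4, -0.6, 6.1]
gripper_width: 64.3
grip_force: 45.4
```

Call:
apply_moves --commands '[0, 0, 0, 0, 0, 0, 0, 0, 0, 0, 0, 0, 0, 0, 0, 0, 0, 0, 0, 0, 0, 0, 0, 0, 0, 0, 0, 0, 0, 0]'

```text
clock: 4.12
position: [460.6, 110.4, 32.5]
ee_rot: [0.635, 0.772, 0.002, 0.001]
ft_force: [-2.5, -0.5, 7.4]
gripper_width: 64.5
grip_force: 45.4
```

Call:
apply_moves --commands '[0, 0, 15, 0, 0, 0, 0, 0, 40, 0, 0, 0, 0, 0, 65, 0, 0, 0, 0, 0, 90, 0, 0, 0, 0, 0, 90, 0, 0, 0]'

```text
clock: 4.53
position: [463.3, 111.0, 126.3]
ee_rot: [0.635, 0.772, 0.005, 0.004]
ft_force: [1.5, 0.3, -2.4]
gripper_width: 64.5
grip_force: 46.9
```

Call:
apply_moves --commands '[10, 20, 0, 0, 0, 0, 25, 48, 0, 0, 0, 0, 40, 76, 0, 0, 0, 0, 55, 104, 0, 0, 0, 0, 70, 132, 0, 0, 0, 0]'

```text
clock: 4.95
position: [528.8, 243.2, 119.2]
ee_rot: [0.635, 0.772, 0.0, 0.0]
ft_force: [0.3, 0.2, -3.1]
gripper_width: 64.8
grip_force: 46.8
```

Call:
apply_moves --commands '[14, 26, 0, 0, 0, 0, 24, 45, 0, 0, 0, 0, 29, 54, 0, 0, 0, 0, 29, 54, 0, 0, 0, 0, 29, 54, 0, 0, 0, 0]'

```text
clock: 5.37
position: [556.8, 295.7, 118.9]
ee_rot: [0.635, 0.773, -0.001, -0.0]
ft_force: [-0.1, -0.3, -2.9]
gripper_width: 64.3
grip_force: 46.8
```

Run:
```python
from h import *
a=vision.snapshot("top")[130:290,140:380,::-1]
b=vision.snapshot("wrist")[:,:,::-1]
cv2.imwrite("pics/c3.png",np.hstack([cv2.resize(a,(432,288)),cv2.resize(b,(368,288))]))
print(bot.read_state()["position"])
```

```text
[556.39781912 294.76510662 118.97056684]
```

View pics/c3.png

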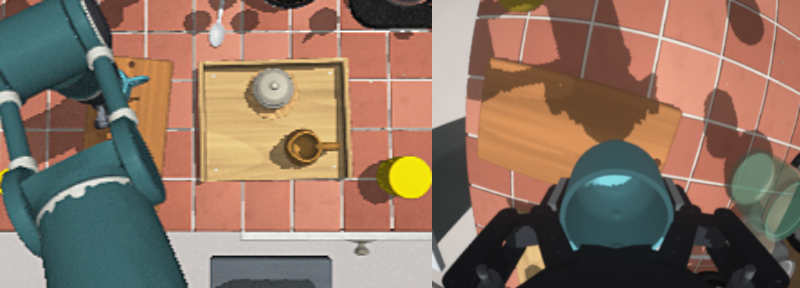

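Call:
apply_moves --commands '[0, 0, -25, 0, 0, 0, 0, 0, -50, 0, 0, 0, 0, 0, -65, 0, 0, 0, 0, 0, -73, 0, 0, 0, 0, 0, -76, 0, 0, 0]'

```text
clock: 5.88
position: [555.7, 294.2, 41.8]
ee_rot: [0.635, 0.772, -0.002, -0.001]
ft_force: [0.2, -0.1, -2.8]
gripper_width: 64.7
grip_force: 46.8
```

Call:
apply_moves --commands '[0, 0, -1, 0, 0, 0, 0, 0, -2, 0, 0, 0, 0, 0, -3, 0, 0, 0, 0, 0, -3, 0, 0, 0, 0, 0, -3, 0, 0, 0]'

```text
clock: 6.3
position: [558.1, 296.4, 41.7]
ee_rot: [0.635, 0.772, 0.001, 0.0]
ft_force: [0.4, 0.9, -2.7]
gripper_width: 64.7
grip_force: 46.8
```

Call:
apply_moves --commands '[0, 0, -1, 0, 0, 0, 0, 0, -2, 0, 0, 0, 0, 0, -3, 0, 0, 0, 0, 0, -3, 0, 0, 0, 0, 0, -3, 0, 0, 0]'

```text
clock: 6.72
position: [557.7, 296.3, 38.6]
ee_rot: [0.635, 0.772, 0.0, 0.0]
ft_force: [-2.4, -0.7, 4.3]
gripper_width: 64.5
grip_force: 47.7
```

Call:
apply_moves --commands '[0, 0, 0, 0, 0, 0, 0, 0, 0, 0, 0, 0, 0, 0, 0, 0, 0, 0, 0, 0, 0, 0, 0, 0, 0, 0, 0, 0, 0, 0]' --grip -1

```text
clock: 7.13
position: [557.6, 296.1, 37.7]
ee_rot: [0.635, 0.772, 0.0, 0.0]
ft_force: [0.7, -0.0, 0.2]
gripper_width: 85.4
grip_force: 0.0
```

Call:
apply_moves --commands '[0, 0, 15, 0, 0, 0, 0, 0, 50, 0, 0, 0, 0, 0, 85, 0, 0, 0, 0, 0, 110, 0, 0, 0, 0, 0, 115, 0, 0, 0]'

```text
clock: 7.55
position: [560.9, 297.7, 159.2]
ee_rot: [0.635, 0.772, 0.005, 0.002]
ft_force: [0.7, 0.4, 0.5]
gripper_width: 85.6
grip_force: 0.0
```

Call:
apply_moves --commands '[-10, -36, 0, 0, 0, -4, -20, -72, 0, 0, 0, -8, -30, -108, 0, 0, 0, -11.6, -40, -144, 0, 0, 0, -11.6, -50, -180, 0, 0, 0, -11.6]'

```text
clock: 7.97
position: [506.3, 114.6, 152.0]
ee_rot: [0.71, 0.705, -0.0, -0.0]
ft_force: [-0.0, -0.5, -0.1]
gripper_width: 85.3
grip_force: 0.0
```

Call:
apply_moves --commands '[-10, -36, 0, 0, 0, 0, -20, -72, 0, 0, 0, 0, -30, -100, 0, 0, 0, 0, -36, -114, 0, 0, 0, 0, -36, -114, 0, 0, 0, 0]'

```text
clock: 8.38
position: [469.7, -0.5, 151.9]
ee_rot: [0.711, 0.703, -0.001, -0.0]
ft_force: [0.0, -0.1, -0.3]
gripper_width: 85.2
grip_force: 0.0
```

Call:
apply_moves --commands '[0, 0, 0, 0, 0, 0, 0, 0, 0, 0, 0, 0, 0, 0, 0, 0, 0, 0]'

```text
clock: 8.63
position: [471.8, 3.0, 152.6]
ee_rot: [0.71, 0.705, 0.0, -0.0]
ft_force: [0.5, 0.4, 1.2]
gripper_width: 85.1
grip_force: 0.0
```

Run:
```python
from h import *
a=vision.snapshot("top")[130:290,140:380,::-1]
b=vision.snapshot("wrist")[:,:,::-1]
cv2.imwrite("pics/c4.png",np.hstack([cv2.resize(a,(432,288)),cv2.resize(b,(368,288))]))
s=bot.read_state();y=R.from_quat(s["ee_rot"]).as_matrix()[:,1];print(s["position"],np.degrees(np.arctan2(y[1],y[0])))
```

```text
[471.82280937   3.02885476 152.66448983] -0.3595710955224051
```

View pics/c4.png

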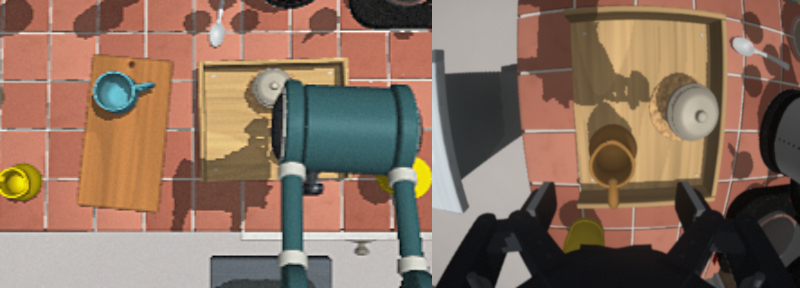

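Call:
apply_moves --commands '[-3, -7, -10, 0, 0, 0, -3, -7, -45, 0, 0, 0, -3, -7, -80, 0, 0, 0, -3, -7, -105, 0, 0, 0, -3, -7, -114, 0, 0, 0]'

```text
clock: 9.15
position: [464.2, -4.6, 34.1]
ee_rot: [0.71, 0.705, -0.003, -0.003]
ft_force: [-2.2, 0.4, -0.6]
gripper_width: 85.2
grip_force: 0.0
```

Call:
apply_moves --commands '[0, 0, 0, 0, 0, 0, 0, 0, 0, 0, 0, 0]'

```text
clock: 9.32
position: [468.4, -4.9, 38.6]
ee_rot: [0.71, 0.704, -0.0, -0.0]
ft_force: [1.2, 0.5, 0.7]
gripper_width: 85.5
grip_force: 0.0
```

Call:
apply_moves --commands '[0, 0, 0, 0, 0, 0, 0, 0, 0, 0, 0, 0, 0, 0, 0, 0, 0, 0, 0, 0, 0, 0, 0, 0, 0, 0, 0, 0, 0, 0]' --grip 1 --squeeze 50

```text
clock: 9.73
position: [469.8, -5.0, 41.3]
ee_rot: [0.71, 0.704, 0.001, 0.001]
ft_force: [-4.0, 0.2, 8.7]
gripper_width: 56.8
grip_force: 51.9
```

Call:
apply_moves --commands '[0, 0, 0, 0, 0, 0, 0, 0, 0, 0, 0, 0, 0, 0, 0, 0, 0, 0]'

```text
clock: 9.98
position: [469.9, -5.0, 41.3]
ee_rot: [0.71, 0.704, 0.001, 0.001]
ft_force: [-4.1, 0.7, 9.0]
gripper_width: 56.7
grip_force: 51.9
```

Call:
apply_moves --commands '[0, 0, 15, 0, 0, 0, 0, 0, 40, 0, 0, 0, 0, 0, 65, 0, 0, 0, 0, 0, 90, 0, 0, 0, 0, 0, 90, 0, 0, 0]'

```text
clock: 10.4
position: [472.9, -5.2, 134.9]
ee_rot: [0.71, 0.704, 0.004, 0.004]
ft_force: [1.2, -0.0, -1.6]
gripper_width: 56.5
grip_force: 54.9
```

Call:
apply_moves --commands '[-3, 20, 0, 0, 0, 0, -7, 50, 0, 0, 0, 0, -11, 82, 0, 0, 0, 0, -15, 116, 0, 0, 0, 0, -20, 150, 0, 0, 0, 0]'

```text
clock: 10.82
position: [447.8, 146.1, 128.2]
ee_rot: [0.71, 0.704, 0.0, 0.0]
ft_force: [1.2, 0.7, -3.2]
gripper_width: 56.7
grip_force: 54.9
```

Call:
apply_moves --commands '[-4, 34, 0, 0, 0, 0, -8, 68, 0, 0, 0, 0, -12, 102, 0, 0, 0, 0, -18, 132, 0, 0, 0, 0, -20, 150, 0, 0, 0, 0]'

```text
clock: 11.23
position: [427.2, 297.8, 128.0]
ee_rot: [0.709, 0.705, 0.0, -0.001]
ft_force: [0.3, -0.5, -3.4]
gripper_width: 56.4
grip_force: 54.9
```

Call:
apply_moves --commands '[0, 5, 0, 0, 0, 0, 0, 8, 0, 0, 0, 0, 0, 8, 0, 0, 0, 0]'

```text
clock: 11.48
position: [428.1, 302.8, 128.1]
ee_rot: [0.71, 0.705, -0.001, 0.0]
ft_force: [1.0, 0.2, -3.1]
gripper_width: 56.6
grip_force: 54.9
```

Call:
apply_moves --commands '[0, 0, -25, 0, 0, 0, 0, 0, -50, 0, 0, 0, 0, 0, -65, 0, 0, 0, 0, 0, -73, 0, 0, 0, 0, 0, -76, 0, 0, 0]'

```text
clock: 11.9
position: [427.4, 301.0, 50.9]
ee_rot: [0.71, 0.704, -0.002, -0.0]
ft_force: [-1.0, -0.5, -3.4]
gripper_width: 56.6
grip_force: 54.9
```

Call:
apply_moves --commands '[0, 0, 0, 0, 0, 0, 0, 0, -1, 0, 0, 0, 0, 0, -2, 0, 0, 0, 0, 0, -3, 0, 0, 0, 0, 0, -3, 0, 0, 0]'

```text
clock: 12.32
position: [429.0, 303.4, 50.5]
ee_rot: [0.71, 0.704, 0.001, 0.0]
ft_force: [-1.2, 0.1, -3.6]
gripper_width: 56.5
grip_force: 54.9
```

Call:
apply_moves --commands '[0, 0, -1, 0, 0, 0, 0, 0, -1, 0, 0, 0, 0, 0, -1, 0, 0, 0]'

```text
clock: 12.57
position: [428.4, 303.1, 48.8]
ee_rot: [0.71, 0.704, 0.0, 0.0]
ft_force: [0.0, -0.2, -3.9]
gripper_width: 56.4
grip_force: 54.9
```

Call:
apply_moves --commands '[0, 0, -1, 0, 0, 0, 0, 0, -2, 0, 0, 0, 0, 0, -2, 0, 0, 0, 0, 0, -2, 0, 0, 0]'

```text
clock: 12.9
position: [428.6, 303.5, 47.5]
ee_rot: [0.71, 0.704, 0.0, -0.0]
ft_force: [-3.3, 0.6, 4.1]
gripper_width: 56.8
grip_force: 56.0
```

Call:
apply_moves --commands '[0, 0, 0, 0, 0, 0, 0, 0, 0, 0, 0, 0, 0, 0, 0, 0, 0, 0, 0, 0, 0, 0, 0, 0, 0, 0, 0, 0, 0, 0]' --grip -1

```text
clock: 13.32
position: [428.5, 303.0, 46.7]
ee_rot: [0.71, 0.704, 0.0, 0.0]
ft_force: [-0.1, 0.3, 0.4]
gripper_width: 85.4
grip_force: 0.0
```

Call:
apply_moves --commands '[0, 0, 15, 0, 0, 0, 0, 0, 50, 0, 0, 0, 0, 0, 85, 0, 0, 0, 0, 0, 115, 0, 0, 0, 0, 0, 125, 0, 0, 0]'

```text
clock: 13.73
position: [431.2, 304.8, 177.3]
ee_rot: [0.71, 0.704, 0.004, 0.001]
ft_force: [0.2, -0.0, 1.4]
gripper_width: 85.7
grip_force: 0.0
```

Call:
apply_moves --commands '[5, -30, 0, 0, 0, 6, 15, -60, 0, 0, 0, 12, 30, -90, 0, 0, 0, 19, 45, -120, 0, 0, 0, 26, 60, -150, 0, 0, 0, 33]'

```text
clock: 14.15
position: [487.6, 153.4, 171.1]
ee_rot: [0.482, 0.876, -0.0, -0.0]
ft_force: [0.4, -1.0, 0.5]
gripper_width: 85.5
grip_force: 0.0
```

Call:
apply_moves --commands '[17, -28, 0, 0, 0, 7, 32, -54, 0, 0, 0, 14, 47, -76, 0, 0, 0, 21, 57, -96, 0, 0, 0, 28, 67, -106, 0, 0, 0, 34]'

```text
clock: 14.57
position: [554.9, 46.2, 170.8]
ee_rot: [0.206, 0.978, -0.001, -0.0]
ft_force: [-0.4, -0.2, -0.7]
gripper_width: 85.5
grip_force: 0.0
```

Call:
apply_moves --commands '[4, -4, 0, 0, 0, 7, 4, -4, 0, 0, 0, 14, 4, -4, 0, 0, 0, 20, 4, -4, 0, 0, 0, 24.5, 4, -4, 0, 0, 0, 24.5]'

```text
clock: 14.98
position: [558.2, 44.5, 170.7]
ee_rot: [-0.005, 1.0, -0.0, -0.001]
ft_force: [0.1, 0.2, 0.4]
gripper_width: 85.6
grip_force: 0.0
```

Run:
```python
from h import *
import pickle
s=bot.read_state();p=vision.camera_params("wrist");w=vision.snapshot("wrist")[:,:,::-1];pickle.dump(p,open("w5.pkl","wb"))
cv2.imwrite("pics/w5full.png",w)
a=vision.snapshot("top")[130:290,140:380,::-1];cv2.imwrite("pics/top5.png",a)
cv2.imwrite("pics/c5.png",np.hstack([cv2.resize(a,(300,200)).copy() if 0 else cv2.copyMakeBorder(cv2.resize(a,(288,192)),0,192,0,0,cv2.BORDER_CONSTANT),w]))
y=R.from_quat(s["ee_rot"]).as_matrix()[:,1];print(s["position"],np.degrees(np.arctan2(y[1],y[0])),s["joints"])
```

```text
[558.22449121  44.47206263 170.71325888] 90.54118266011952 [ 3.50653750e-02  9.50445722e-02  1.91700825e+00 -8.14182590e-05
  1.13103020e+00 -1.54514157e+00]
```

View pics/c5.png

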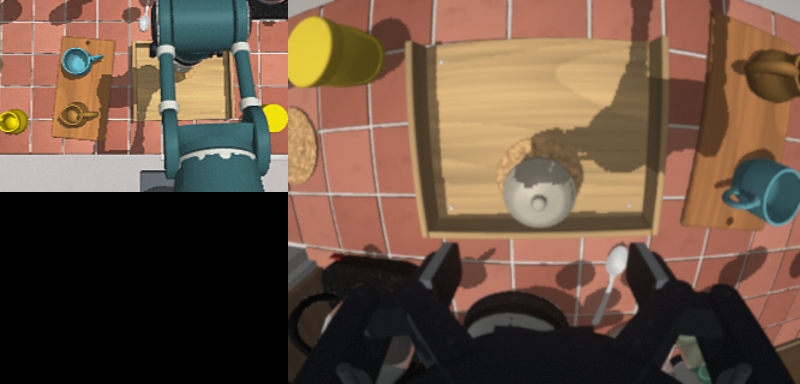

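Run:
```python
from h import *
import pickle
p=pickle.load(open("w5.pkl","rb"));P=lambda c,z:plane("wrist",c,z,p).round(1).tolist()
print("knob",P([(251,203)],81),"waist",P([(216,191),(288,191)],49),"pad L/R",P([(210,178),(294,174)],12),"pad top",P([(246,137)],12))
print("rack",P([(119,41),(379,37),(140,237),(368,233)],48))
```

```text
knob [[564.1, 40.1]] waist [[563.8, 7.0], [563.1, 74.1]] pad L/R [[560.8, -4.1], [555.7, 84.1]] pad top [[517.6, 33.8]]
rack [[417.9, -85.5], [413.5, 156.7], [615.0, -76.0], [607.9, 160.5]]
```

Call:
apply_moves --commands '[6, -4, -25, 0, 0, 0.5, 6, -4, -60, 0, 0, 0.5, 6, -4, -95, 0, 0, 0.5, 6, -4, -120, 0, 0, 0.5, 6, -4, -136, 0, 0, 0.5]'

```text
clock: 15.5
position: [561.9, 40.7, 32.0]
ee_rot: [-0.007, 1.0, -0.0, -0.003]
ft_force: [-0.3, -0.6, 0.4]
gripper_width: 85.6
grip_force: 0.0
```

Call:
apply_moves --commands '[0, 0, -2, 0, 0, 0, 0, 0, -4, 0, 0, 0, 0, 0, -4, 0, 0, 0]'

```text
clock: 15.75
position: [565.3, 40.8, 32.3]
ee_rot: [-0.008, 1.0, -0.0, 0.0]
ft_force: [0.4, -0.3, -0.0]
gripper_width: 85.4
grip_force: 0.0
```

Run:
```python
from h import *
w=vision.snapshot("wrist")[:,:,::-1];cv2.imwrite("pics/w6.png",w);print(bot.read_state()["position"])
```

```text
[565.95465126  40.82251986  33.06643977]
```

View pics/w6.png

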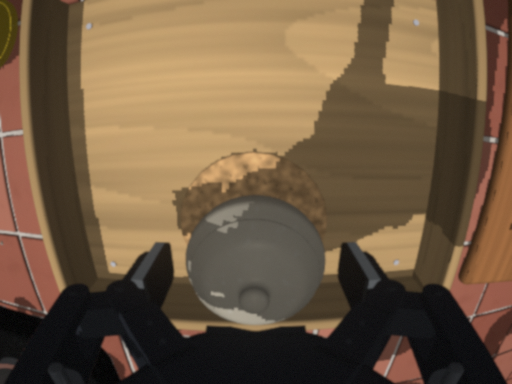

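Call:
apply_moves --commands '[-1, 0, -4, 0, 0, 0, -1, 0, -4, 0, 0, 0, -1, 0, -4, 0, 0, 0]'

```text
clock: 16.05
position: [564.2, 40.8, 28.6]
ee_rot: [-0.008, 1.0, 0.0, 0.001]
ft_force: [0.8, 0.2, 0.1]
gripper_width: 85.7
grip_force: 0.0
```

Call:
apply_moves --commands '[0, 0, 0, 0, 0, 0, 0, 0, 0, 0, 0, 0, 0, 0, 0, 0, 0, 0, 0, 0, 0, 0, 0, 0, 0, 0, 0, 0, 0, 0]' --grip 1 --squeeze 50

```text
clock: 16.47
position: [564.2, 40.5, 29.1]
ee_rot: [-0.008, 1.0, -0.0, 0.0]
ft_force: [-1.6, -0.2, 7.2]
gripper_width: 64.3
grip_force: 53.9
```

Call:
apply_moves --commands '[0, 0, 0, 0, 0, 0, 0, 0, 0, 0, 0, 0, 0, 0, 0, 0, 0, 0]'

```text
clock: 16.72
position: [564.2, 40.6, 29.1]
ee_rot: [-0.008, 1.0, -0.0, 0.0]
ft_force: [-3.1, -0.6, 7.1]
gripper_width: 64.1
grip_force: 53.9
```

Call:
apply_moves --commands '[0, 0, 8, 0, 0, 0, 0, 0, 20, 0, 0, 0, 0, 0, 45, 0, 0, 0, 0, 0, 75, 0, 0, 0, 0, 0, 100, 0, 0, 0]'

```text
clock: 17.13
position: [563.3, 40.7, 129.3]
ee_rot: [-0.008, 1.0, 0.0, -0.0]
ft_force: [1.0, -0.4, -3.3]
gripper_width: 64.5
grip_force: 56.7
```

Call:
apply_moves --commands '[0, 0, 5, 0, 0, 0, 0, 0, 5, 0, 0, 0]'

```text
clock: 17.3
position: [565.8, 40.8, 135.7]
ee_rot: [-0.008, 1.0, 0.0, 0.003]
ft_force: [0.3, 0.2, -4.1]
gripper_width: 64.3
grip_force: 56.7
```

Run:
```python
from h import *
import pickle
p=vision.camera_params("wrist");w=vision.snapshot("wrist")[:,:,::-1];cv2.imwrite("pics/w7.png",w);pickle.dump(p,open("w7.pkl","wb"));print(bot.read_state()["position"])
```

```text
[564.05831368  40.76527936 133.36275073]
```

View pics/w7.png

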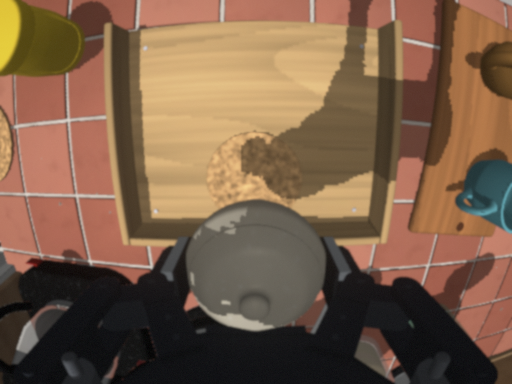

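Call:
apply_moves --commands '[-3, -20, 0, 0, 0, -5, -7, -52, 0, 0, 0, -10, -12, -86, 0, 0, 0, -15, -17, -120, 0, 0, 0, -20, -22, -154, 0, 0, 0, -25]'

```text
clock: 17.77
position: [539.1, -113.9, 129.6]
ee_rot: [0.21, 0.978, 0.0, -0.003]
ft_force: [0.7, -0.6, -3.5]
gripper_width: 64.7
grip_force: 56.8
```

Call:
apply_moves --commands '[-5, -34, 0, 0, 0, -5, -10, -68, 0, 0, 0, -10, -15, -102, 0, 0, 0, -15, -20, -132, 0, 0, 0, -20, -24, -160, 0, 0, 0, -20]'

```text
clock: 18.18
position: [515.1, -274.1, 129.4]
ee_rot: [0.377, 0.926, 0.0, -0.003]
ft_force: [0.4, 0.2, -3.1]
gripper_width: 64.1
grip_force: 56.8
```

Call:
apply_moves --commands '[-2, -15, 0, 0, 0, 0, -4, -30, 0, 0, 0, 0, -4, -32, 0, 0, 0, 0, -4, -32, 0, 0, 0, 0, -4, -32, 0, 0, 0, 0]'

```text
clock: 18.6
position: [513.4, -304.1, 131.8]
ee_rot: [0.375, 0.927, 0.001, -0.001]
ft_force: [0.7, -0.5, -4.0]
gripper_width: 64.2
grip_force: 56.8
```

Run:
```python
from h import *
import pickle
s=bot.read_state();p=vision.camera_params("wrist");w=vision.snapshot("wrist")[:,:,::-1];pickle.dump(p,open("w8.pkl","wb"))
t=vision.snapshot("top")[:,:,::-1];cv2.imwrite("pics/top8.png",t);cv2.imwrite("pics/w8.png",w)
a=cv2.resize(t[150:260,230:450],(440,220))
cv2.imwrite("pics/c8.png",np.vstack([cv2.copyMakeBorder(a,0,0,0,72,cv2.BORDER_CONSTANT),w[:376]]))
y=R.from_quat(s["ee_rot"]).as_matrix()[:,1];print(s["position"],np.degrees(np.arctan2(y[1],y[0])))
p=pickle.load(open("w7.pkl","rb"));print("pad",plane("wrist",[(207,174),(302,174),(255,131)],12,p).round(1).tolist())
```

```text
[ 513.39280223 -304.09184281  131.76448809] 45.971337946314954
pad [[556.7, -5.0], [555.2, 83.1], [516.5, 38.9]]
```

View pics/c8.png

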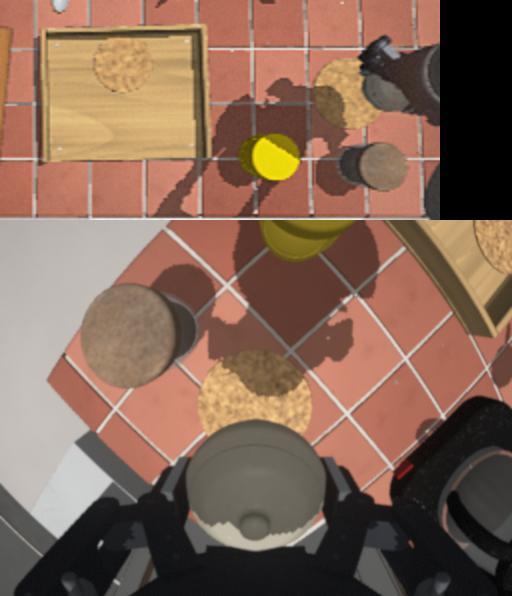

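Run:
```python
from h import *
import pickle
from scipy.optimize import least_squares
p=pickle.load(open("w8.pkl","rb"))
def fit(P,r):
    P=np.array(P);return least_squares(lambda c:np.hypot(*(P-c).T)-r,P.mean(0)).x.round(1)
for uv in [[(198,180),(312,180),(257,130)],[(198,180),(312,180),(220,145),(290,141),(257,130)]]:
    print("mat",fit(plane("wrist",uv,5,p),55))
print("lid",plane("wrist",[(129,115),(81,115),(176,115),(129,64),(129,167)],106,p).round(1).tolist())
t=cv2.imread("pics/top0.png");hsv=cv2.cvtColor(t,cv2.COLOR_BGR2HSV)
m=cv2.inRange(hsv,(12,60,120),(25,255,255));m[:,:380]=0;m[:,430:]=0;m[:172]=0;m[222:]=0
c=max(cv2.findContours(m,0,1)[0],key=cv2.contourArea);P=plane("top",c[:,0],5);print("matT",cv2.contourArea(c),cv2.minEnclosingCircle(P.astype(np.float32)))
t=cv2.imread("pics/top8.png");s=lambda x,y:(x/2+230,y/2+150)
print("padT",fit(plane("top",[s(93,65),s(153,65),s(123,37),s(123,94)],12),45),"lidT",plane("top",[s(382,166)],106))
print("rackT",plane("top",[s(40,30),s(208,26),s(211,159),s(40,162)],48).round(1).tolist())
```

```text
mat [ 516.1 -308.1]
mat [ 517.1 -308.1]
lid [[409.9, -309.4], [383.7, -332.4], [431.8, -289.3], [388.4, -287.4], [431.0, -333.3]]
matT 969.0 ((514.5673217773438, -306.1794738769531), 55.390689849853516)
padT [557.2  38. ] lidT [[ 406.49005894 -310.12748764]]
rackT [[606.9, 163.5], [611.6, -86.7], [415.1, -87.0], [411.1, 163.2]]
```

Call:
apply_moves --commands '[1, -2, -25, 0, 0, 0, 2, -3, -55, 0, 0, 0, 2, -3, -80, 0, 0, 0, 2, -3, -96, 0, 0, 0, 2, -3, -103, 0, 0, 0]'

```text
clock: 19.12
position: [513.8, -305.6, 26.5]
ee_rot: [0.374, 0.927, 0.001, -0.003]
ft_force: [-0.6, 0.7, -4.2]
gripper_width: 64.3
grip_force: 56.8
```

Call:
apply_moves --commands '[0, 0, 0, 0, 0, 0, 0, 0, -1, 0, 0, 0, 0, 0, -2, 0, 0, 0, 0, 0, -2, 0, 0, 0]'

```text
clock: 19.45
position: [517.1, -308.9, 29.5]
ee_rot: [0.375, 0.927, -0.0, 0.002]
ft_force: [-0.6, -0.9, -4.1]
gripper_width: 64.3
grip_force: 56.8
```

Call:
apply_moves --commands '[-1, 1, -2, 0, 0, 0, -1, 1, -4, 0, 0, 0, -1, 1, -5, 0, 0, 0, -1, 1, -5, 0, 0, 0, -1, 1, -5, 0, 0, 0]'

```text
clock: 19.87
position: [514.5, -307.3, 22.7]
ee_rot: [0.375, 0.927, -0.0, -0.0]
ft_force: [0.1, 1.3, -2.9]
gripper_width: 64.0
grip_force: 56.8
```

Call:
apply_moves --commands '[0, 0, -1, 0, 0, 0, 0, 0, -2, 0, 0, 0, 0, 0, -2, 0, 0, 0]'

```text
clock: 20.12
position: [515.0, -307.6, 22.2]
ee_rot: [0.375, 0.927, -0.0, 0.0]
ft_force: [-3.0, 2.2, 6.1]
gripper_width: 64.7
grip_force: 57.5
```

Call:
apply_moves --commands '[0, 0, 0, 0, 0, 0, 0, 0, 0, 0, 0, 0, 0, 0, 0, 0, 0, 0, 0, 0, 0, 0, 0, 0, 0, 0, 0, 0, 0, 0]' --grip -1

```text
clock: 20.53
position: [514.8, -307.4, 20.8]
ee_rot: [0.375, 0.927, -0.0, 0.0]
ft_force: [-0.1, 1.0, 0.3]
gripper_width: 85.2
grip_force: 0.0
```

Call:
apply_moves --commands '[0, 0, 15, 0, 0, 0, 0, 0, 50, 0, 0, 0, 0, 0, 85, 0, 0, 0, 0, 0, 120, 0, 0, 0, 0, 0, 150, 0, 0, 0]'

```text
clock: 20.95
position: [515.0, -307.5, 173.1]
ee_rot: [0.375, 0.927, -0.0, 0.001]
ft_force: [0.3, 0.2, 0.5]
gripper_width: 85.1
grip_force: 0.0
```

Call:
apply_moves --commands '[-30, 0, 0, 0, 0, 0, -65, 0, 0, 0, 0, 0, -95, -2, 0, 0, 0, 0, -106, -2, 0, 0, 0, 0, -106, -2, 0, 0, 0, 0]'

```text
clock: 21.37
position: [406.5, -309.0, 170.5]
ee_rot: [0.376, 0.927, 0.0, -0.0]
ft_force: [0.4, -0.4, -0.4]
gripper_width: 85.4
grip_force: 0.0
```

Call:
apply_moves --commands '[0, 0, 0, 0, 0, 0, 0, 0, 0, 0, 0, 0, 0, 0, 0, 0, 0, 0]'

```text
clock: 21.62
position: [410.0, -309.5, 170.8]
ee_rot: [0.375, 0.927, 0.0, 0.0]
ft_force: [0.2, -0.6, 0.6]
gripper_width: 85.3
grip_force: 0.0
```

Run:
```python
from h import *
import pickle
s=bot.read_state();p=vision.camera_params("wrist");w=vision.snapshot("wrist")[:,:,::-1];pickle.dump(p,open("w9.pkl","wb"))
t=vision.snapshot("top")[:,:,::-1];cv2.imwrite("pics/top9.png",t);cv2.imwrite("pics/w9.png",w)
a=cv2.resize(t[150:260,230:450],(440,220))
cv2.imwrite("pics/c9.png",np.vstack([cv2.copyMakeBorder(a,0,0,0,72,cv2.BORDER_CONSTANT),w[:376]]))
y=R.from_quat(s["ee_rot"]).as_matrix()[:,1];print(s["position"],np.degrees(np.arctan2(y[1],y[0])))
```

```text
[ 410.00856952 -309.46195657  170.84348931] 45.98861442096528
```

View pics/c9.png

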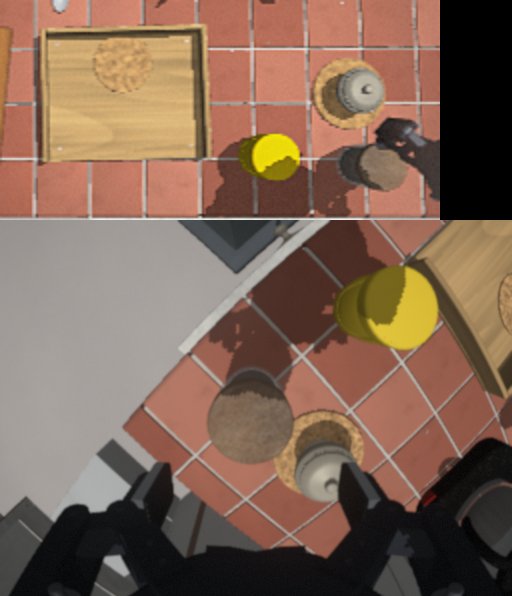

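Run:
```python
from h import *
import pickle
from scipy.optimize import least_squares
p=pickle.load(open("w9.pkl","rb"))
def fit(P,r):
    P=np.array(P);return least_squares(lambda c:np.hypot(*(P-c).T)-r,P.mean(0)).x.round(1)
print("knob",plane("wrist",[(327,263)],74,p).round(1),"mat",fit(plane("wrist",[(275,242),(289,205),(320,190),(363,223),(276,230)],5,p),55))
P=plane("wrist",[(207,200),(293,203),(250,150),(250,243)],106,p);print("lid",P.round(1).tolist(),fit(P,33))
print("topknob",plane("top",[(366/2+230,90/2+150)],74),"mat",plane("top",[(349/2+230,94/2+150)],5))
```

```text
knob [[ 507.  -309.6]] mat [ 516.  -306.4]
lid [[381.5, -332.7], [427.5, -288.4], [377.1, -283.8], [428.9, -334.4]] [ 403. -309.]
topknob [[ 513.5108766  -305.47469475]] mat [[ 512.50106101 -307.1678756 ]]
```

Call:
apply_moves --commands '[-2, -1, -25, 0, 0, 0, -3, -1, -55, 0, 0, 0, -3, -1, -85, 0, 0, 0, -3, -1, -100, 0, 0, 0, -3, -1, -108, 0, 0, 0]'

```text
clock: 22.13
position: [404.4, -308.6, 59.5]
ee_rot: [0.375, 0.927, 0.001, -0.003]
ft_force: [0.1, -0.5, -0.3]
gripper_width: 85.2
grip_force: 0.0
```

Call:
apply_moves --commands '[0, 0, 0, 0, 0, 0, 0, 0, 0, 0, 0, 0, 0, 0, 0, 0, 0, 0]'

```text
clock: 22.38
position: [407.0, -311.2, 64.1]
ee_rot: [0.375, 0.927, -0.0, 0.001]
ft_force: [0.3, -1.2, 0.1]
gripper_width: 85.4
grip_force: 0.0
```

Run:
```python
from h import *
w=vision.snapshot("wrist")[:,:,::-1];cv2.imwrite("pics/w10.png",w);print(bot.read_state()["position"])
```

```text
[ 407.07533028 -311.28993213   64.38180357]
```

View pics/w10.png

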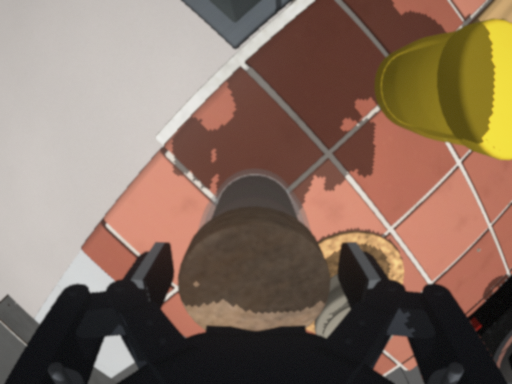

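Run:
```python
from h import *
p=vision.camera_params("wrist")
P=plane("wrist",[(255,268),(180,268),(330,268),(255,207)],106,p);print(P.round(1).tolist())
```

```text
[[397.6, -303.2], [377.1, -325.5], [419.2, -282.0], [379.1, -285.3]]
```

Call:
apply_moves --commands '[0, 0, 0, 0, 0, 0, 0, 0, 0, 0, 0, 0, 0, 0, 0, 0, 0, 0, 0, 0, 0, 0, 0, 0, 0, 0, 0, 0, 0, 0]' --grip 1 --squeeze 50

```text
clock: 22.85
position: [406.7, -311.2, 64.4]
ee_rot: [0.375, 0.927, -0.0, 0.001]
ft_force: [-1.7, -0.3, 5.3]
gripper_width: 65.1
grip_force: 54.9
```

Call:
apply_moves --commands '[0, 0, 0, 0, 0, 0, 0, 0, 0, 0, 0, 0, 0, 0, 0, 0, 0, 0]'

```text
clock: 23.1
position: [406.6, -311.2, 64.4]
ee_rot: [0.375, 0.927, -0.0, 0.001]
ft_force: [-1.0, 0.3, 5.8]
gripper_width: 64.9
grip_force: 54.9
```

Run:
```python
from h import *
from scipy.optimize import least_squares
t=cv2.imread("pics/top9.png");lab=cv2.cvtColor(t,cv2.COLOR_BGR2LAB).astype(float)
x0,y0,x1,y1=255,168,329,225
roi=cv2.GaussianBlur(lab,(3,3),0)[y0:y1,x0:x1]
yy,xx=np.mgrid[y0:y1,x0:x1]
ins=np.hypot(xx-291.5,yy-182.5)<10; out=(np.hypot(xx-291.5,yy-182.5)>19)&(yy<215)
print(roi[ins].mean(0),roi[ins].std(0),roi[out].mean(0),roi[out].std(0))
# Fisher discriminant
A,B=roi[ins],roi[out];w=np.linalg.solve(np.cov(A.T)+np.cov(B.T),A.mean(0)-B.mean(0))
f=roi@w;th=(A@w).mean()/2+(B@w).mean()/2
m=((f>th)*255).astype(np.uint8);m=cv2.morphologyEx(m,cv2.MORPH_OPEN,np.ones((3,3)));m=cv2.morphologyEx(m,cv2.MORPH_CLOSE,np.ones((5,5)))
c=max(cv2.findContours(m,0,1)[0],key=cv2.contourArea);print(cv2.boundingRect(c),cv2.contourArea(c))
P=plane("top",c[:,0]+[x0,y0],12)
r=least_squares(lambda q:np.hypot(P[:,0]-q[0],P[:,1]-q[1])-q[2],[560,39,45],loss="soft_l1");print(r.x,r.cost)
# wrist w7 view
import pickle
p=pickle.load(open("w7.pkl","rb"))
print(proj("wrist",[(560.5+45*np.cos(a),38.7+45*np.sin(a),12) for a in np.radians([90,270,180])],p).round(1))
```

```text
[174.12163766 137.45352057 162.8554193 ] [7.83380646 0.47192015 1.45759374] [178.49389487 133.77268729 160.83712748] [21.64525862  0.84239476  3.93320108]
(22, 0, 29, 28) 628.0
[562.41913817  39.34057491  43.56029924] 49.01237188193
[[302.3 179.5]
 [205.8 178. ]
 [254.8 129.9]]
```

Call:
apply_moves --commands '[0, 0, 10, 0, 0, 0, 0, 0, 35, 0, 0, 0, 0, 0, 70, 0, 0, 0, 0, 0, 105, 0, 0, 0, 0, 0, 130, 0, 0, 0]'

```text
clock: 23.52
position: [405.9, -310.4, 195.7]
ee_rot: [0.375, 0.927, -0.0, 0.001]
ft_force: [0.8, -0.7, -2.4]
gripper_width: 64.7
grip_force: 56.7
```

Call:
apply_moves --commands '[0, 0, 6, 0, 0, 0, 8, 18, 6, 0, 0, 0, 22, 50, 6, 0, 0, 0, 36, 82, 6, 0, 0, 0, 50, 114, 6, 0, 0, 0]'

```text
clock: 23.93
position: [454.6, -194.7, 197.0]
ee_rot: [0.376, 0.927, 0.0, -0.001]
ft_force: [0.9, 0.1, -3.3]
gripper_width: 65.2
grip_force: 56.9
```

Call:
apply_moves --commands '[14, 32, 0, 0, 0, 0, 28, 64, 0, 0, 0, 0, 42, 96, 0, 0, 0, 0, 56, 128, 0, 0, 0, 0, 70, 160, 0, 0, 0, 0]'

```text
clock: 24.35
position: [524.6, -34.4, 196.8]
ee_rot: [0.375, 0.927, -0.0, -0.001]
ft_force: [0.6, -0.3, -2.8]
gripper_width: 65.0
grip_force: 56.9
```

Call:
apply_moves --commands '[14, 32, 0, 0, 0, 0, 24, 54, 0, 0, 0, 0, 32, 72, 0, 0, 0, 0, 34, 76, 0, 0, 0, 0, 34, 76, 0, 0, 0, 0]'

```text
clock: 24.77
position: [558.8, 40.9, 196.9]
ee_rot: [0.374, 0.927, -0.001, -0.001]
ft_force: [1.0, -0.3, -3.4]
gripper_width: 64.9
grip_force: 57.1
```

Call:
apply_moves --commands '[0, 0, 0, 0, 0, 0, 0, 0, 0, 0, 0, 0, 0, 0, 0, 0, 0, 0]'

```text
clock: 25.02
position: [559.0, 38.6, 198.3]
ee_rot: [0.376, 0.927, -0.0, -0.0]
ft_force: [-0.6, -0.3, -3.7]
gripper_width: 65.2
grip_force: 57.1
```

Call:
apply_moves --commands '[2, -1, -25, 0, 0, 0, 3, -1, -55, 0, 0, 0, 3, -1, -85, 0, 0, 0, 3, -1, -104, 0, 0, 0, 3, -1, -114, 0, 0, 0]'

```text
clock: 25.43
position: [559.8, 37.6, 81.4]
ee_rot: [0.376, 0.927, -0.001, -0.003]
ft_force: [-1.4, -0.8, -4.1]
gripper_width: 64.8
grip_force: 57.2
```

Call:
apply_moves --commands '[0, 0, 0, 0, 0, 0, 0, 0, 0, 0, 0, 0, 0, 0, 0, 0, 0, 0, 0, 0, 0, 0, 0, 0]'

```text
clock: 25.77
position: [564.6, 38.6, 87.0]
ee_rot: [0.375, 0.927, 0.001, 0.002]
ft_force: [-0.1, 0.6, -3.1]
gripper_width: 64.9
grip_force: 57.2
```

Call:
apply_moves --commands '[-1, 0, -2, 0, 0, 0, -1, 0, -4, 0, 0, 0, -1, 0, -6, 0, 0, 0, -1, 0, -8, 0, 0, 0, -1, 0, -8, 0, 0, 0]'

```text
clock: 26.18
position: [561.6, 38.8, 76.6]
ee_rot: [0.375, 0.927, -0.0, -0.0]
ft_force: [0.2, 0.4, -3.4]
gripper_width: 65.1
grip_force: 57.1
```

Call:
apply_moves --commands '[0, 0, -0.5, 0, 0, 0, 0, 0, -1, 0, 0, 0, 0, 0, -1, 0, 0, 0]'

```text
clock: 26.43
position: [561.9, 38.7, 76.5]
ee_rot: [0.375, 0.927, -0.0, 0.0]
ft_force: [-2.2, 0.1, 4.6]
gripper_width: 64.5
grip_force: 57.6
```

Call:
apply_moves --commands '[0, 0, 0, 0, 0, 0, 0, 0, 0, 0, 0, 0, 0, 0, 0, 0, 0, 0, 0, 0, 0, 0, 0, 0, 0, 0, 0, 0, 0, 0]' --grip -1

```text
clock: 26.85
position: [561.8, 38.8, 75.7]
ee_rot: [0.375, 0.927, 0.0, 0.0]
ft_force: [-0.2, 0.6, 0.5]
gripper_width: 85.4
grip_force: 0.0
```

Call:
apply_moves --commands '[0, 0, 15, 0, 0, 0, 0, 0, 45, 0, 0, 0, 0, 0, 75, 0, 0, 0, 0, 0, 100, 0, 0, 0, 0, 0, 110, 0, 0, 0]'

```text
clock: 27.27
position: [564.2, 38.8, 190.2]
ee_rot: [0.375, 0.927, 0.001, 0.003]
ft_force: [0.9, 1.2, 0.4]
gripper_width: 85.2
grip_force: 0.0
```

Call:
apply_moves --commands '[-15, 30, 0, 0, 0, -6, -30, 60, 0, 0, 0, -12, -45, 90, 0, 0, 0, -18, -60, 120, 0, 0, 0, -24, -75, 150, 0, 0, 0, -30]'

```text
clock: 27.68
position: [485.4, 189.6, 184.8]
ee_rot: [0.604, 0.797, -0.0, -0.0]
ft_force: [0.4, 0.2, -0.1]
gripper_width: 85.3
grip_force: 0.0
```

Call:
apply_moves --commands '[-15, 30, 0, 0, 0, -6, -30, 60, 0, 0, 0, -12, -45, 90, 0, 0, 0, -16, -56, 110, 0, 0, 0, -16, -58, 114, 0, 0, 0, -16]'

```text
clock: 28.1
position: [426.4, 305.3, 184.7]
ee_rot: [0.706, 0.708, -0.0, -0.001]
ft_force: [-0.2, -0.2, 0.1]
gripper_width: 85.0
grip_force: 0.0
```

Call:
apply_moves --commands '[0, 0, 0, 0, 0, 0, 0, 0, 0, 0, 0, 0, 0, 0, 0, 0, 0, 0]'

```text
clock: 28.35
position: [429.1, 301.7, 185.3]
ee_rot: [0.708, 0.707, -0.0, 0.0]
ft_force: [-0.6, 0.3, -0.8]
gripper_width: 85.7
grip_force: 0.0
```

Run:
```python
from h import *
t=vision.snapshot("top")[:,:,::-1];cv2.imwrite("pics/top11.png",t)
p=vision.camera_params("wrist");cv2.imwrite("pics/w11.png",vision.snapshot("wrist")[:,:,::-1])
s=bot.read_state();y=R.from_quat(s["ee_rot"]).as_matrix()[:,1];print(s["position"],np.degrees(np.arctan2(y[1],y[0])))
b=cv2.imread("pics/top9.png")
d=cv2.absdiff(t,b).max(2);d=d[150:215,262:330]
m=(d>35).astype(np.uint8)*255
# expected lid circle
c=proj("top",[(561.5,39,118)])[0];e=proj("top",[(561.5,72,118)])[0];print("expected lid px",c,abs(e-c))
hsv=cv2.cvtColor(t,cv2.COLOR_BGR2HSV)
def px(u,v): return t[v,u].tolist()
for v in range(160,200,2): print(v,[px(u,v)[1] for u in range(272,320,2)])
```

```text
[429.30254689 301.61970331 185.5420819 ] -0.14034030531589428
expected lid px [293.41189396 176.98003676] [11.91374643  0.05221375]
160 [153, 169, 136, 131, 134, 133, 132, 139, 142, 140, 144, 138, 141, 142, 172, 94, 119, 117, 123, 121, 117, 121, 121, 119]
162 [142, 163, 137, 140, 134, 139, 134, 136, 141, 137, 142, 145, 141, 125, 121, 85, 115, 116, 100, 104, 125, 133, 137, 156]
164 [185, 174, 176, 173, 175, 171, 169, 171, 170, 168, 164, 171, 175, 182, 180, 181, 182, 177, 173, 182, 187, 187, 181, 170]
166 [41, 34, 38, 49, 44, 45, 49, 48, 51, 94, 139, 150, 132, 87, 63, 61, 63, 63, 63, 58, 62, 55, 57, 67]
168 [96, 97, 97, 98, 91, 97, 94, 85, 122, 123, 128, 127, 115, 125, 132, 94, 98, 96, 93, 100, 94, 141, 192, 186]
170 [178, 179, 183, 183, 186, 177, 161, 116, 115, 116, 112, 123, 126, 125, 129, 126, 146, 178, 176, 175, 169, 173, 175, 172]
172 [180, 176, 177, 179, 139, 166, 114, 125, 118, 123, 127, 129, 127, 128, 119, 131, 139, 178, 177, 182, 181, 182, 179, 182]
174 [173, 171, 179, 164, 142, 130, 120, 117, 113, 120, 122, 126, 125, 128, 136, 133, 140, 160, 185, 185, 185, 182, 182, 181]
176 
[... 732 characters left out ...]
 101, 99, 91, 76, 91, 106, 52, 39, 112, 128, 106, 70, 168, 183, 160, 175, 174, 172, 169, 169, 168, 168]
190 [161, 90, 100, 97, 99, 96, 93, 83, 93, 100, 110, 98, 114, 173, 171, 160, 173, 172, 174, 168, 171, 167, 169, 163]
192 [175, 84, 88, 94, 97, 93, 93, 102, 94, 99, 81, 144, 172, 181, 164, 177, 174, 176, 172, 170, 174, 168, 173, 170]
194 [173, 180, 96, 92, 94, 91, 92, 83, 87, 158, 191, 159, 178, 133, 184, 190, 183, 181, 187, 185, 182, 179, 177, 176]
196 [171, 167, 178, 85, 96, 96, 91, 179, 184, 145, 162, 181, 183, 180, 176, 181, 180, 177, 178, 181, 180, 176, 174, 182]
198 [170, 171, 170, 172, 172, 173, 175, 170, 169, 171, 171, 180, 185, 190, 184, 188, 189, 187, 185, 185, 183, 183, 182, 182]
```

Call:
apply_moves --commands '[-1, 2, -30, 0, 0, -0.3, -1, 2, -65, 0, 0, -0.3, -1, 2, -100, 0, 0, -0.3, -1, 2, -123, 0, 0, -0.3, -1, 2, -134, 0, 0, -0.3]'

```text
clock: 28.87
position: [425.7, 302.1, 47.9]
ee_rot: [0.71, 0.704, -0.003, -0.001]
ft_force: [-0.4, -0.7, 0.1]
gripper_width: 84.9
grip_force: 0.0
```

Call:
apply_moves --commands '[0, 0, 0, 0, 0, 0, 0, 0, 0, 0, 0, 0, 0, 0, 0, 0, 0, 0, 0, 0, 0, 0, 0, 0]'

```text
clock: 29.2
position: [429.6, 305.7, 54.0]
ee_rot: [0.709, 0.705, 0.002, 0.0]
ft_force: [-1.2, 0.4, 1.2]
gripper_width: 85.6
grip_force: 0.0
```

Call:
apply_moves --commands '[-1, -2, -4, 0, 0, 0, -1, -2, -6, 0, 0, 0, -1, -2, -6, 0, 0, 0, -1, -2, -6, 0, 0, 0]'

```text
clock: 29.53
position: [426.6, 302.7, 45.8]
ee_rot: [0.709, 0.705, 0.0, -0.0]
ft_force: [-0.3, 0.7, 1.3]
gripper_width: 85.2
grip_force: 0.0
```

Call:
apply_moves --commands '[0, 0, 0, 0, 0, 0, 0, 0, 0, 0, 0, 0, 0, 0, 0, 0, 0, 0, 0, 0, 0, 0, 0, 0, 0, 0, 0, 0, 0, 0]' --grip 1 --squeeze 50

```text
clock: 29.95
position: [427.5, 303.1, 46.7]
ee_rot: [0.709, 0.705, 0.001, 0.0]
ft_force: [-0.1, -0.2, 4.8]
gripper_width: 56.8
grip_force: 52.6
```

Call:
apply_moves --commands '[0, 0, 0, 0, 0, 0, 0, 0, 0, 0, 0, 0, 0, 0, 0, 0, 0, 0]'

```text
clock: 30.2
position: [427.5, 303.1, 46.7]
ee_rot: [0.709, 0.705, 0.001, 0.0]
ft_force: [-0.6, -0.8, 5.3]
gripper_width: 56.5
grip_force: 52.6
```

Call:
apply_moves --commands '[0, 0, 15, 0, 0, 0, 0, 0, 40, 0, 0, 0, 0, 0, 65, 0, 0, 0, 0, 0, 88, 0, 0, 0, 0, 0, 88, 0, 0, 0]'

```text
clock: 30.62
position: [429.4, 304.6, 138.2]
ee_rot: [0.709, 0.705, 0.004, 0.001]
ft_force: [1.4, -0.3, -2.4]
gripper_width: 56.6
grip_force: 54.6
```

Call:
apply_moves --commands '[3, -20, 0, 0, 0, 0, 7, -50, 0, 0, 0, 0, 11, -82, 0, 0, 0, 0, 15, -116, 0, 0, 0, 0, 20, -150, 0, 0, 0, 0]'

```text
clock: 31.03
position: [445.1, 151.2, 131.6]
ee_rot: [0.709, 0.705, -0.001, -0.001]
ft_force: [1.5, -0.7, -2.7]
gripper_width: 56.8
grip_force: 54.6
```

Call:
apply_moves --commands '[4, -34, 0, 0, 0, 0, 8, -68, 0, 0, 0, 0, 12, -102, 0, 0, 0, 0, 18, -132, 0, 0, 0, 0, 20, -150, 0, 0, 0, 0]'

```text
clock: 31.45
position: [465.8, 0.0, 131.9]
ee_rot: [0.71, 0.704, -0.001, -0.0]
ft_force: [0.2, 0.2, -3.4]
gripper_width: 56.6
grip_force: 54.6
```

Call:
apply_moves --commands '[0, 0, 0, 0, 0, 0, 0, 0, 0, 0, 0, 0, 0, 0, 0, 0, 0, 0, 0, 0, 0, 0, 0, 0]'

```text
clock: 31.78
position: [465.9, 3.6, 132.8]
ee_rot: [0.709, 0.705, -0.0, -0.001]
ft_force: [0.1, 0.1, -3.6]
gripper_width: 56.3
grip_force: 54.6
```

Call:
apply_moves --commands '[2, -5, -20, 0, 0, 0, 3, -9, -45, 0, 0, 0, 3, -9, -65, 0, 0, 0, 3, -9, -76, 0, 0, 0, 3, -9, -80, 0, 0, 0]'

```text
clock: 32.2
position: [467.5, -5.2, 51.4]
ee_rot: [0.709, 0.705, -0.001, -0.002]
ft_force: [-0.5, -0.2, -3.9]
gripper_width: 56.7
grip_force: 54.6
```

Call:
apply_moves --commands '[0, 0, 0, 0, 0, 0, 0, 0, 0, 0, 0, 0, 0, 0, 0, 0, 0, 0, 0, 0, 0, 0, 0, 0]'

```text
clock: 32.53
position: [471.0, -6.2, 55.1]
ee_rot: [0.709, 0.705, 0.001, 0.001]
ft_force: [-0.3, 0.8, -2.2]
gripper_width: 56.6
grip_force: 54.6
```

Call:
apply_moves --commands '[-1, 1, -4, 0, 0, 0, -1, 1, -8, 0, 0, 0, -1, 1, -11, 0, 0, 0, -1, 1, -12, 0, 0, 0, -1, 1, -12, 0, 0, 0]'

```text
clock: 32.95
position: [468.1, -5.3, 41.1]
ee_rot: [0.709, 0.705, -0.0, -0.0]
ft_force: [-0.5, -0.8, -2.9]
gripper_width: 56.5
grip_force: 54.6
```

Call:
apply_moves --commands '[0, 0, 0, 0, 0, 0, 0, 0, 0, 0, 0, 0]'

```text
clock: 33.12
position: [468.8, -5.3, 41.7]
ee_rot: [0.709, 0.705, 0.0, 0.0]
ft_force: [-0.5, 0.1, -3.2]
gripper_width: 56.7
grip_force: 54.6
```

Call:
apply_moves --commands '[0, 0, -1, 0, 0, 0, 0, 0, -1.5, 0, 0, 0, 0, 0, -1.5, 0, 0, 0, 0, 0, -1.5, 0, 0, 0]'

```text
clock: 33.45
position: [469.1, -5.1, 40.8]
ee_rot: [0.709, 0.705, 0.0, 0.0]
ft_force: [-1.5, 1.4, 2.3]
gripper_width: 56.5
grip_force: 55.5
```

Call:
apply_moves --commands '[0, 0, 0, 0, 0, 0, 0, 0, 0, 0, 0, 0, 0, 0, 0, 0, 0, 0, 0, 0, 0, 0, 0, 0, 0, 0, 0, 0, 0, 0]' --grip -1

```text
clock: 33.87
position: [468.8, -5.4, 40.3]
ee_rot: [0.709, 0.705, 0.0, 0.0]
ft_force: [0.5, -0.2, 0.2]
gripper_width: 85.3
grip_force: 0.0
```

Call:
apply_moves --commands '[0, 0, 15, 0, 0, 0, 0, 0, 50, 0, 0, 0, 0, 0, 85, 0, 0, 0, 0, 0, 115, 0, 0, 0, 0, 0, 125, 0, 0, 0]'

```text
clock: 34.28
position: [471.9, -5.5, 170.5]
ee_rot: [0.709, 0.705, 0.003, 0.003]
ft_force: [0.6, 0.6, 0.4]
gripper_width: 85.5
grip_force: 0.0
```

Call:
apply_moves --commands '[8, 30, 0, 0, 0, 3, 18, 62, 0, 0, 0, 6, 28, 96, 0, 0, 0, 9, 38, 130, 0, 0, 0, 11.4, 48, 164, 0, 0, 0, 11.4]'

```text
clock: 34.7
position: [516.6, 160.1, 164.6]
ee_rot: [0.635, 0.772, -0.0, -0.0]
ft_force: [0.4, -0.3, 0.6]
gripper_width: 85.6
grip_force: 0.0
```

Call:
apply_moves --commands '[10, 34, 0, 0, 0, 0, 20, 68, 0, 0, 0, 0, 30, 100, 0, 0, 0, 0, 38, 130, 0, 0, 0, 0, 40, 137, 0, 0, 0, 0]'

```text
clock: 35.12
position: [557.3, 300.0, 164.3]
ee_rot: [0.635, 0.773, 0.001, -0.0]
ft_force: [0.6, -0.1, -0.4]
gripper_width: 85.6
grip_force: 0.0
```

Call:
apply_moves --commands '[0, 0, 0, 0, 0, 0, 0, 0, 0, 0, 0, 0, 0, 0, 0, 0, 0, 0, 0, 0, 0, 0, 0, 0]'

```text
clock: 35.45
position: [556.3, 294.1, 164.9]
ee_rot: [0.636, 0.772, -0.001, -0.0]
ft_force: [0.5, -1.0, 1.2]
gripper_width: 85.6
grip_force: 0.0
```

Run:
```python
from h import *
t=vision.snapshot("top")[:,:,::-1];cv2.imwrite("pics/top12.png",t)
s=bot.read_state();y=R.from_quat(s["ee_rot"]).as_matrix()[:,1];print(s["position"],np.degrees(np.arctan2(y[1],y[0])))
a=cv2.imread("pics/top0.png")
# image shift of jug region vs the start
A=cv2.cvtColor(a,6)[195:232,290:340].astype(np.float32);B=cv2.cvtColor(t,6)[195:232,290:340].astype(np.float32)
print(cv2.phaseCorrelate(A,B,cv2.createHanningWindow(A.shape[::-1],cv2.CV_32F)),np.abs(A-B).mean())
```

```text
[556.4068378  294.21766175 165.13984358] 10.968168195211248
((-0.31826647773450034, -0.49753471268396865), 0.9755727820396424) 17.05081
```

Call:
apply_moves --commands '[1, 2, -30, 0, 0, 0, 1, 2, -65, 0, 0, 0, 1, 2, -95, 0, 0, 0, 1, 2, -112, 0, 0, 0, 1, 2, -118, 0, 0, 0]'

```text
clock: 35.92
position: [554.8, 295.2, 43.3]
ee_rot: [0.636, 0.771, -0.003, -0.001]
ft_force: [-0.5, -0.4, -0.2]
gripper_width: 85.4
grip_force: 0.0
```

Call:
apply_moves --commands '[0, 0, 0, 0, 0, 0, 0, 0, 0, 0, 0, 0, 0, 0, 0, 0, 0, 0, 0, 0, 0, 0, 0, 0]'

```text
clock: 36.25
position: [559.4, 298.4, 49.6]
ee_rot: [0.636, 0.772, 0.002, 0.001]
ft_force: [-0.1, 0.4, 0.1]
gripper_width: 85.1
grip_force: 0.0
```

Call:
apply_moves --commands '[-1, -2, -5, 0, 0, 0, -1, -2, -9, 0, 0, 0, -1, -2, -11, 0, 0, 0, -1, -2, -11, 0, 0, 0, -1, -2, -11, 0, 0, 0]'

```text
clock: 36.67
position: [556.4, 295.6, 35.8]
ee_rot: [0.636, 0.772, -0.0, -0.0]
ft_force: [0.2, 0.0, -0.7]
gripper_width: 85.4
grip_force: 0.0
```

Call:
apply_moves --commands '[0, 0, 0, 0, 0, 0, 0, 0, 0, 0, 0, 0, 0, 0, 0, 0, 0, 0, 0, 0, 0, 0, 0, 0, 0, 0, 0, 0, 0, 0]' --grip 1 --squeeze 40

```text
clock: 37.08
position: [557.2, 296.1, 37.0]
ee_rot: [0.636, 0.772, 0.001, 0.0]
ft_force: [-0.3, 0.4, 3.9]
gripper_width: 64.4
grip_force: 45.4
```

Call:
apply_moves --commands '[0, 0, 0, 0, 0, 0, 0, 0, 0, 0, 0, 0, 0, 0, 0, 0, 0, 0]'

```text
clock: 37.33
position: [557.3, 296.1, 37.0]
ee_rot: [0.636, 0.772, 0.001, 0.0]
ft_force: [-0.7, 0.7, 5.5]
gripper_width: 64.7
grip_force: 45.6
```

Call:
apply_moves --commands '[0, 0, 15, 0, 0, 0, 0, 0, 40, 0, 0, 0, 0, 0, 65, 0, 0, 0, 0, 0, 88, 0, 0, 0, 0, 0, 88, 0, 0, 0]'

```text
clock: 37.75
position: [559.2, 296.9, 128.4]
ee_rot: [0.636, 0.772, 0.003, 0.002]
ft_force: [1.2, 0.7, -2.3]
gripper_width: 64.6
grip_force: 46.3
```

Call:
apply_moves --commands '[-10, -20, 0, 0, 0, 0, -25, -48, 0, 0, 0, 0, -40, -76, 0, 0, 0, 0, -55, -104, 0, 0, 0, 0, -70, -132, 0, 0, 0, 0]'

```text
clock: 38.17
position: [484.0, 162.1, 121.3]
ee_rot: [0.635, 0.772, -0.002, -0.001]
ft_force: [-0.5, -1.0, -3.9]
gripper_width: 64.9
grip_force: 46.3
```

Call:
apply_moves --commands '[-14, -26, 0, 0, 0, 0, -24, -45, 0, 0, 0, 0, -29, -54, 0, 0, 0, 0, -29, -54, 0, 0, 0, 0, -29, -54, 0, 0, 0, 0]'

```text
clock: 38.58
position: [457.1, 109.6, 123.0]
ee_rot: [0.636, 0.771, -0.0, -0.001]
ft_force: [1.0, -0.3, -2.6]
gripper_width: 64.5
grip_force: 46.3
```

Call:
apply_moves --commands '[0, 0, 0, 0, 0, 0, 0, 0, 0, 0, 0, 0, 0, 0, 0, 0, 0, 0]'

```text
clock: 38.83
position: [458.3, 110.6, 124.2]
ee_rot: [0.635, 0.772, 0.0, 0.0]
ft_force: [0.4, -0.8, -3.4]
gripper_width: 64.5
grip_force: 46.3
```

Descend from 124 toward 31 with a margin.

Call:
apply_moves --commands '[1, 0, -20, 0, 0, 0, 1, 0, -45, 0, 0, 0, 1, 0, -65, 0, 0, 0, 1, 0, -76, 0, 0, 0, 1, 0, -80, 0, 0, 0]'

```text
clock: 39.25
position: [457.0, 109.9, 42.1]
ee_rot: [0.635, 0.772, -0.002, -0.001]
ft_force: [-0.5, -0.4, -2.9]
gripper_width: 64.9
grip_force: 46.2
```

Call:
apply_moves --commands '[0, 0, 0, 0, 0, 0, 0, 0, 0, 0, 0, 0, 0, 0, 0, 0, 0, 0, 0, 0, 0, 0, 0, 0]'

```text
clock: 39.58
position: [460.1, 110.0, 45.6]
ee_rot: [0.636, 0.772, 0.001, 0.001]
ft_force: [0.2, -0.2, -3.4]
gripper_width: 64.6
grip_force: 46.2
```

Call:
apply_moves --commands '[0, 0, -4, 0, 0, 0, 0, 0, -8, 0, 0, 0, 0, 0, -11, 0, 0, 0, 0, 0, -12, 0, 0, 0, 0, 0, -12, 0, 0, 0]'

```text
clock: 40.0
position: [458.1, 109.6, 31.6]
ee_rot: [0.636, 0.772, -0.0, -0.0]
ft_force: [-0.8, -0.3, -3.1]
gripper_width: 64.7
grip_force: 46.2
```

Call:
apply_moves --commands '[0, 0, 0, 0, 0, 0, 0, 0, 0, 0, 0, 0]'

```text
clock: 40.17
position: [458.7, 109.7, 32.2]
ee_rot: [0.636, 0.772, -0.0, -0.0]
ft_force: [0.9, 0.3, -3.8]
gripper_width: 65.0
grip_force: 46.2
```

Call:
apply_moves --commands '[0.5, 0.5, -1, 0, 0, 0, 0.5, 0.5, -1.5, 0, 0, 0, 0.5, 0.5, -2, 0, 0, 0, 0.5, 0.5, -2, 0, 0, 0]'

```text
clock: 40.5
position: [459.6, 110.4, 31.0]
ee_rot: [0.636, 0.772, 0.0, 0.0]
ft_force: [-2.3, 0.2, 4.6]
gripper_width: 65.1
grip_force: 47.2
```

Contact; release, lift, retreat toward the front-right high above everything, then compare with the first top image.

Call:
apply_moves --commands '[0, 0, 0, 0, 0, 0, 0, 0, 0, 0, 0, 0, 0, 0, 0, 0, 0, 0, 0, 0, 0, 0, 0, 0, 0, 0, 0, 0, 0, 0]' --grip -1

```text
clock: 40.92
position: [459.4, 110.2, 30.3]
ee_rot: [0.636, 0.772, 0.0, 0.0]
ft_force: [0.7, -0.1, -0.2]
gripper_width: 85.7
grip_force: 0.0
```

Call:
apply_moves --commands '[0, 0, 15, 0, 0, 0, 0, 0, 50, 0, 0, 0, 0, 0, 85, 0, 0, 0, 0, 0, 120, 0, 0, 0, 0, 0, 155, 0, 0, 0]'

```text
clock: 41.33
position: [458.8, 110.1, 186.6]
ee_rot: [0.636, 0.772, -0.0, -0.0]
ft_force: [0.8, 0.6, -0.1]
gripper_width: 85.5
grip_force: 0.0
```

Call:
apply_moves --commands '[-5, 36, 8, 0, 0, 0, -10, 72, 16, 0, 0, 0, -15, 108, 24, 0, 0, 0, -20, 144, 32, 0, 0, 0, -25, 180, 40, 0, 0, 0]'

```text
clock: 41.75
position: [433.8, 291.7, 225.8]
ee_rot: [0.636, 0.772, 0.0, 0.0]
ft_force: [0.7, -0.3, -0.5]
gripper_width: 85.5
grip_force: 0.0
```

Call:
apply_moves --commands '[-5, 36, 0, 0, 0, 0, -10, 72, 0, 0, 0, 0, -15, 100, 0, 0, 0, 0, -15, 100, 0, 0, 0, 0, -15, 100, 0, 0, 0, 0]'

```text
clock: 42.17
position: [418.6, 391.4, 224.8]
ee_rot: [0.635, 0.773, -0.0, 0.0]
ft_force: [0.1, -0.2, -0.2]
gripper_width: 85.4
grip_force: 0.0
```

Call:
apply_moves --commands '[0, 0, 0, 0, 0, 0, 0, 0, 0, 0, 0, 0, 0, 0, 0, 0, 0, 0]'

```text
clock: 42.42
position: [419.5, 389.0, 225.1]
ee_rot: [0.636, 0.771, -0.0, 0.0]
ft_force: [-0.2, 0.0, -0.1]
gripper_width: 85.3
grip_force: 0.0
```

Run:
```python
from h import *
t=vision.snapshot("top")[:,:,::-1];cv2.imwrite("pics/top13.png",t);print(bot.read_state()["position"])
a=cv2.imread("pics/top0.png")
def mask(im,lo,hi,box):
    m=cv2.inRange(cv2.cvtColor(im,cv2.COLOR_BGR2HSV),lo,hi);z=np.zeros_like(m);x0,y0,x1,y1=box;z[y0:y1,x0:x1]=m[y0:y1,x0:x1]
    c=max(cv2.findContours(z,0,1)[0],key=cv2.contourArea);M=cv2.moments(c)
    return np.round([M["m10"]/M["m00"],M["m01"]/M["m00"],cv2.contourArea(c),cv2.minAreaRect(c)[2]],2),cv2.boundingRect(c)
for im in (a,t):
    print("mug",mask(im,(85,80,60),(110,255,255),(245,195,296,232)))
    print("jug",mask(im,(8,140,40),(18,255,190),(290,195,332,228)))
for n,box in dict(mug=(248,195,295,232),jug=(294,195,336,228),rack=(250,160,336,166),spoon=(250,110,275,158),glass=(110,165,145,200),yjug=(125,215,168,245),yjar=(345,210,385,245)).items():
    x0,y0,x1,y1=box;A,B=[cv2.cvtColor(np.ascontiguousarray(i),6)[y0:y1,x0:x1].astype(np.float32) for i in (a,t)]
    print(n,np.round(cv2.phaseCorrelate(A,B,cv2.createHanningWindow(A.shape[::-1],cv2.CV_32F))[0],2),np.abs(A-B).mean().round(1))
```

```text
[419.51643772 389.09020104 225.26182604]
mug (array([268.11, 214.62, 379.  ,  45.  ]), (257, 204, 32, 22))
jug (array([310.19, 211.17, 290.5 ,  90.  ]), (299, 202, 31, 20))
mug (array([267.68, 214.32, 381.  ,  18.43]), (256, 204, 33, 22))
jug (array([309.22, 211.41, 291.  ,  63.43]), (298, 201, 31, 21))
mug [-0.31 -0.32] 12.0
jug [ 0.3  -0.35] 12.5
rack [-0.07  0.15] 7.6
spoon [ 0.51 -0.01] 2.5
glass [0.06 0.  ] 8.0
yjug [0.73 0.16] 56.2
yjar [-0.02 -0.01] 6.2
```

```bash
python3 -c "
from station import bot
print(bot.sign_off())"
```

```text
the job is handed in; nothing more can be done
None
```

The job is handed in at about 42 s of the 141 s allowed: the sugar bowl is on the cork mat, the coffee jar is on the rack pad, and the mug and jug are back within about 1–3 mm by the before/after top images (their turn was not measured there, only reproduced from the recorded grip angles). The glass and spoon were left alone.

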